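# Square the flat-edged lid in its stand and lock it

### The arm

A 6-joint arm with a two-finger parallel gripper is mounted at the origin on the work surface. World frame = base frame: x ahead of the robot, y to its left, z up, the work surface at z = 0. Lengths are in m, angles in rad, forces in N, time in s.
With the tool pointing down it reaches from about 0.3 to 0.775 m from the base axis. Payload 14.6 kg.
Tool frame: the origin (TCP) lies at the very end of the fingers, on their centre line; the grasp point (between the pads) lies 19 mm behind it; z points along the fingers, y is the line along which they close (so a half turn about z gives the same grasp; the last joint's range is limited). The gripper opens to 94 mm and grips with 3 to 60 N. Pads are 16 mm wide; open, the fingers measure 119 mm over their backs; the gripper's body (75 mm by 177 mm) begins 78 mm behind the grasp point.
Start: joints at [-1.399, 0.3, 1.521, -0, 1.321, -0.067], TCP at [0.13, -0.534, 0.205] pointing down, gripper open.
Joint ranges: [-3.03, 3.03], [-0.79, 2.21], [0.23, 2.52], [-1.04, 4.18], [0, 3.07], [-2.55, 2.55]. Speed limits (rad/s): [2.22, 2.22, 2.57, 3.14, 3.14, 3.14].

### API

Orientations are given as [roll, pitch, yaw] about the fixed x, y, z axes, in that order (R = Rz(yaw) Ry(pitch) Rx(roll)).
In Python, from station import ctrl gives the robot as it stands.
- The arm moves only by the tool move_arm, never from a script. Its argument "increments" is a list of rows, each a list of 7 numbers: the opening, from 0 (shut) to 1 (fully open), then the shift along the tool's x, y, z in units of 50 mm (1.0 is 50 mm), then the turn, a rotation vector about the tool's x, y, z in rad. In form: [[claw, tx, ty, tz, rx, ry, rz], ...]. A call has 1 to 20 rows; each row shifts and turns the commanded pose from where the row before left it, along the tool's axes as they then stand; what a row does not reach is not made up. A row lasts 1/10 s, in which the tool goes at most 50 mm and 8.59 degrees, less where a joint would pass 70% of its speed; a pose out of reach is approached as far as the arm can. A call is refused whole if a number of a shift passes 1 or a number of a turn 0.15, either way. A call with a gripper value outside its range is refused whole. The fingers move at their own pace and stop on an object; "force" is the grip in N (left out, the last holds). Time passes only in rows, so rows that do not move let the fingers close. It gives the time, the measured TCP pose, the force, the opening and the grip force at its end, in the units of the state.
- ctrl.get_obs(): the state, without advancing time (a new reading comes with each control period).
- ctrl.camera(name): name is "scene" or "side" or "wrist"; returns a dict with "color" (384x512x3 uint8, blue, green, red), "K" (3x3 intrinsics, pixels), "pose" (4x4, takes a point from camera to world coordinates); the wrist camera has in their place "tool_from_camera" (4x4, takes a point from camera to tool coordinates, whose origin is the TCP and whose axes are the flange's). Camera axes: x right, y down, z forward; pixel columns grow to the right and rows downward; lengths in m; the calibration is good to about 2 mm. The wrist camera is an equidistant fisheye: a pixel r from the principal point sees the ray r / f radians off the axis. A picture is of the moment at which its call begins: read the wrist's pose just before it. There is no depth.
- ctrl.hand_in(): hands the job in; it is judged then, once.
Trained networks look in a picture, given as the dict that the camera call returned (one of the last four; its "shot" number tells which), for a name from the list of things; names that differ only in an ending like _2 or _b are one class to them, and where a whole thing is asked for, a point or a joint stands for the part that bears it (a point fixed in the world has none). Each returns a list of dicts, best first, with "conf" (0 to 1); they miss things now and then, are a little off and sometimes report something else, mostly with a low value. They report only what shows in the picture. A call takes as long as a camera call. They do not tell look-alikes from the thing itself.
- ctrl.cut_out(name, picture): "mask" (384x512 bool, what is visible of it) and "centre" ([row, column] in pixels, amid what is visible of it).
The state is a dict: "time_s": time; "qpos": joint angles; "joint_vel": joint speeds; "tau": joint torques, N m; "ee_pos": TCP position; "eef_rot": TCP orientation; "force": force on the tool from outside, world axes, zero at the start; "moment": the same for the moment, N m; "grip_width": finger opening in m; "grip_force": force on a finger pad.
Only numpy, scipy, OpenCV 4.12 (cv2) and the standard library are available. Lean on these libraries where they do the work, as an engineer would, in place of code of your own. Each camera call takes 0.05 s, during which the arm holds its last target. There are 200 camera calls.

### The job

On the open aluminium lid stand, turn the marble lid where it lies (a fingertip against its blue peg will do, do not lift it) and slide it home until its flat edge lies flush against the dark alignment bar. Then swing the hinged hoop with the red sleeve gently over and all the way down, so that the sleeve drops in front of the lid and locks it there. Leave the other things on the ledge as they are.

Things in the scene. Friction and masses are not known exactly. Their poses are not given: they have to be found in the camera images.
- stand: Aluminium lid stand fixed to the ledge: base plate 168 mm square, top 20 mm above the ledge. Origin on the ledge, under the lid's centre when home; x points squarely to the alignment bar (roughly away from the robot), y along the bar, z up. A slot along x (y = -11.5 to 11.5 mm, x = -42 to 13 mm) takes the lid's spigot, so the lid can turn and slide to and from the bar but not sideways.
- lid_center (a point): Centre, half-way up, of the loose, polished marble lid lying flat on the stand: disc of 60 mm radius, 16 mm thick (top 36 mm above the ledge), about 0.45 kg, a spigot under its centre, one flat edge 77 mm long, 46 mm from the centre, marked by a dark stripe. Its x axis points squarely to the flat. It must be turned, then slid 16 to 30 mm. Pushed at its near rim, a nearly parallel flat squares itself on the bar.
- bar_face (a point): Middle of the face of the dark steel alignment bar, at x = 46 mm of the stand, 27 mm above the ledge. The bar is 12 mm thick, reaches 64 mm to either side and its top is 34 mm above the ledge; hinge ears 60 mm tall stand at its ends.
- lid_flat (a point): Middle of the lid's flat edge, half-way up (46 mm along the lid's x axis from lid_center).
- lid_peg (a point): Centre (half-way up) of the upright blue peg on the lid's top, opposite the flat (at x = -44 mm of the lid): 20 mm diameter, 26 mm tall, from 36 to 62 mm above the ledge.
- hoop_hinge (a point): Middle of the hoop's hinge line, fixed in the stand 62 mm along the stand's x from its origin, 50 mm above the ledge, behind the bar; the line runs along the stand's y.
- hoop_grip (a point): Centre of the red sleeve (14 mm diameter, 70 mm long, along the stand's y) on the U-shaped hoop's cross bar. It swings on a 135 mm radius about hoop_hinge; 8 mm rods join it to the hinge at y = -76 and 76 mm. Shut, it lies at x = -72 mm of the stand, 30 mm above the ledge, just in front of the lid's near rim (-60 mm when home); a lid not home holds it up.
- hoop (a joint): Hoop angle, rad: 0 = fully down (shut), grows as it is swung up and back over the bar, 1.72 = sleeve straight above the hinge, at the start 2.05 to 2.3 = leaning back beyond the bar. The hinge is stiff (0.22 N m friction, about 2 to 3 N at the sleeve), so it stays where it is left.
- tagine: orange terracotta tagine with conical top, 210 mm across, 222 mm tall, stands left of the lid stand; a bystander, origin under its middle
- grinder: black plastic spice grinder with twist top, 58 mm across, 170 mm tall; a bystander, origin under its middle
- spice_jar: amber glass spice jar, 52 mm across, 105 mm tall; a bystander, origin under its middle
- dipper: wooden honey dipper lying on the ledge, 172 mm long, 32 mm thick at its head; a bystander, origin under its middle
- dish: round green-tinted glass dish, 170 mm across, 50 mm tall; a bystander, origin under its middle
- mug: blue ceramic mug, 80 mm across, 90 mm tall; a bystander, origin under its middle
There are look-alikes about, which are no part of the job. Of the things that look like the part that bears lid_center, the largest one is meant.

How it is judged:
By the outcome, as a careful person would: the job done as asked, in the order asked, and still so for the second after the job is handed in, with the robot touching nothing.
It also fails if it takes over 72 s, if anything falls off the work surface, if the arm or the gripper's body presses on something with over 40 N, if the wrist force passes 120 N, or if a joint passes its speed limit or range.

## Working session

There is one attempt and no reset: what is moved stays moved. The work goes in short steps, Python scripts to look and compute and a tool call to move; the robot and the scene stay as the last step left them, time stands still between calls to the robot, and variables do not carry over. Pictures are saved under pics/ and viewed, at most 10 in all, crops included, and the job is handed in when it is done.

Besides the shell and the picture viewer there is one more tool, called after "Emit:" as a command line: name --pt "numbers of a row" for each row, then --argument value for the rest. move_arm: Moves the arm, as the interface text tells. Its arguments: {"type":"object","properties":{"increments":{"type":"array","items":{"type":"array","items":{"type":"number"}}},"force":{"type":"number"}},"required":["increments"]}

```bash
mkdir -p pics; cat > h.py <<'E'
import numpy as np, cv2
from station import ctrl
def proj(c,P):
    T=np.linalg.inv(c['pose']); p=np.atleast_2d(P)@T[:3,:3].T+T[:3,3]
    q=p@np.array(c['K']).T; return q[:,:2]/q[:,2:]
def onz(c,uv,z):
    uv=np.atleast_2d(uv); r=np.c_[uv,np.ones(len(uv))]@np.linalg.inv(c['K']).T@np.array(c['pose'])[:3,:3].T
    o=np.array(c['pose'])[:3,3]; return o+r*((z-o[2])/r[:,2])[:,None]
E
python3 - <<'E'
from h import *
o=ctrl.get_obs(); print(o['ee_pos'],o['eef_rot'],o['force'],o['time_s'])
ims=[]
for n in('scene','side'):
    c=ctrl.camera(n); ims.append(c['color']); print(n,np.round(c['pose'],3).tolist(),c['K'])
    for k in('lid_center','lid_peg','lid_flat','bar_face','hoop_grip','hoop_hinge','stand'):
        try:
            for d in ctrl.cut_out(k,c)[:3]: print(k,round(d['conf'],2),np.round(d['centre']),d['mask'].sum())
        except Exception as e: print(k,e)
    cv2.imwrite(f'pics/{n}0.png',cv2.resize(c['color'],(800,600),interpolation=2))
E
```

```text
[ 0.13004272 -0.53414686  0.20488786] [-3.14046756e+00 -1.18386574e-04  2.38753265e-01] [0.097665   0.19905997 0.46002819] 0.0
scene [[0.486, 0.73, -0.48, 1.153], [0.874, -0.402, 0.274, -0.398], [0.007, -0.553, -0.833, 1.217], [0.0, 0.0, 0.0, 1.0]] [[472.49671554   0.         256.60623312]
 [  0.         472.49671554 187.08645649]
 [  0.           0.           1.        ]]
lid_center 0.78 [172. 310.] 599
lid_center 0.77 [189. 254.] 1056
lid_center 0.74 [217. 340.] 643
lid_peg 0.9 [216. 338.] 663
lid_peg 0.77 [193. 251.] 1082
lid_peg 0.73 [172. 303.] 565
lid_flat 0.9 [171. 308.] 503
lid_flat 0.83 [217. 335.] 653
lid_flat 0.59 [190. 248.] 1096
bar_face 0.61 [213. 257.] 1903
hoop_grip 0.54 [215. 268.] 361
hoop_hinge 0.73 [210. 257.] 2035
stand 0.77 [213. 256.] 1901
side [[-0.851, -0.331, 0.408, 0.096], [-0.525, 0.56, -0.641, 0.623], [-0.017, -0.76, -0.65, 0.681], [0.0, 0.0, 0.0, 1.0]] [[362.01722126   0.         252.67821129]
 [  0.         362.01722126 193.64296694]
 [  0.           0.           1.        ]]
lid_center 0.98 [195. 266.] 1140
lid_center 0.7 [215. 171.] 680
lid_center 0.57 [242. 218.] 856
lid_peg 0.74 [197. 265.] 1090
lid_peg 0.61 [242. 221.] 844
lid_peg 0.61 [215. 171.] 734
lid_flat 0.84 [198. 266.] 1084
lid_flat 0.73 [216. 169.] 733
lid_flat 0.67 [243. 222.] 892
bar_face 0.7 [189. 245.] 2247
hoop_grip 0.95 [136. 222.] 498
hoop_hinge 0.68 [134. 222.] 471
hoop_hinge 0.58 [197. 265.] 1130
hoop_hinge 0.57 [190. 244.] 2275
stand 0.63 [188. 248.] 2539
```

View pics/scene0.png

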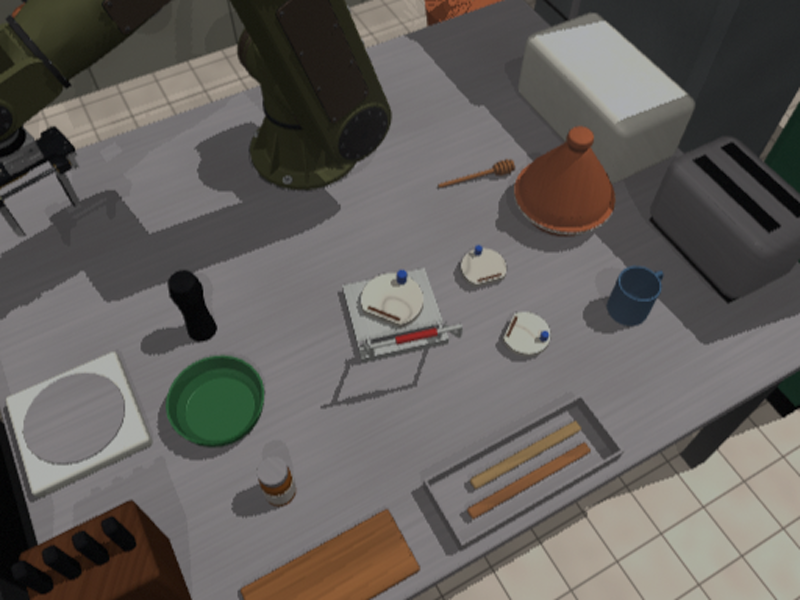

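View pics/side0.png

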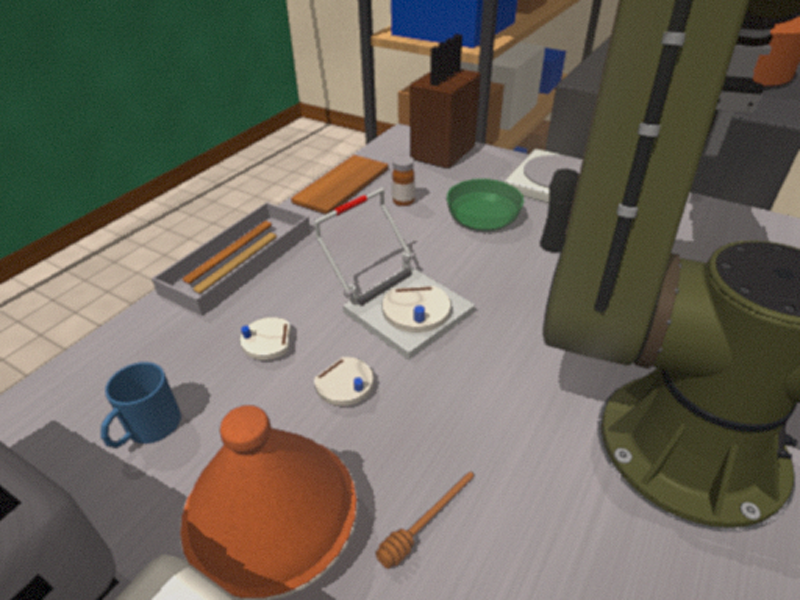

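The scene shows the stand at about (395,310) in the 800x600 view, with the peg at (402,277), the stripe at (383,312) and the red sleeve at (417,336). In the side view the peg is at (419,313), the stripe at (413,290) and the sleeve at (351,205). The two smaller lids are decoys. Next I'll fit a stand, lid and hoop model to colour blobs and plate corners.

```bash
cat > fit.py <<'E'
from h import *
from scipy.optimize import least_squares
def blob(c,hsv_lo,hsv_hi,uv,rad):
    h=cv2.cvtColor(c['color'],cv2.COLOR_BGR2HSV); m=cv2.inRange(h,hsv_lo,hsv_hi)
    y,x=np.nonzero(m); k=np.hypot(x-uv[0],y-uv[1])<rad; return np.array([x[k].mean(),y[k].mean()]),k.sum()
def W(p,L):  # stand->world
    c,s=np.cos(p[2]),np.sin(p[2]); return np.array([p[0]+c*L[0]-s*L[1],p[1]+s*L[0]+c*L[1],L[2]])
def lidpt(p,l): # lid xy,z
    c,s=np.cos(p[4]),np.sin(p[4]); return W(p,[p[3]+c*l[0]-s*l[1],s*l[0]+c*l[1],l[2]])
a0=np.arctan2(-20,-134)
def hoop(p,y=0):
    # shut at (-134,-20) rel. hinge; grows upward
    a=np.pi+np.arctan(20/134)-p[5]; r=.1355
    return W(p,[.062+r*np.cos(a),y,.05+r*np.sin(a)])
E
cat > m1.py <<'E'
from fit import *
s=1.5625
C={n:ctrl.camera(n) for n in('scene','side')}
pegs={'scene':(402/s,277/s),'side':(419/s,313/s)}; red={'scene':(417/s,336/s),'side':(351/s,205/s)}
# x,y,yaw,d,lidangle,hoop
corners={'scene':[((344,287),(-.084,.084)),((427,269),(-.084,-.084))],'side':[((408,352),None),((474,308),None),((345,310),None)]}
ob=[]
for n in C:
    b,k=blob(C[n],(105,120,40),(130,255,255),pegs[n],12); r,k2=blob(C[n],(0,150,60),(8,255,255),red[n],22)
    r2,k3=blob(C[n],(172,150,60),(180,255,255),red[n],22) if 0 else (r,0)
    print(n,b*s,k,r*s,k2); ob.append((n,b,r))
stripe={'scene':(383,312),'side':(413,290)}
cor={'scene':[(344,287),(427,269)],'side':[(408,352),(474,308),(345,310)]}
for n in C: print(n,'corners z=.02',np.round(onz(C[n],np.array(cor[n])/s,.02),3).tolist(),'stripe',np.round(onz(C[n],np.array(stripe[n])/s,.034),3),'peg',np.round(onz(C[n],[o[1] for o in ob if o[0]==n][0],.05),3))
def res(p):
    e=[]
    for n,b,r in ob:
        e+=list(proj(C[n],lidpt(p,[-.044,0,.050]))[0]-b); e+=list(proj(C[n],hoop(p))[0]-r)
        e+=list((proj(C[n],lidpt(p,[.045,0,.034]))[0]-np.array(stripe[n])/s)*.5)
    P=[W(p,[x,y,.02]) for x,y in((-.084,.084),(-.084,-.084),(.084,-.084),(.084,.084))]
    sc=[(0,(427,269)),(1,(344,287))]; sd=[(0,(408,352)),(1,(474,308)),(3,(345,310))]
    for n,l in(('scene',sc),('side',sd)):
        for i,uv in l: e+=list((proj(C[n],P[i])[0]-np.array(uv)/s)*.7)
    return np.array(e)
best=min((least_squares(res,[.5,0,y,-.02,a,2.1],loss='soft_l1') for y in(-.3,0,.3) for a in(-1,-.5,.5,1)),key=lambda r:r.cost)
print(best.cost,np.round(best.x,4)); print(np.round(res(best.x),1))
for k,v in dict(origin=W(best.x,[0,0,0]),peg=lidpt(best.x,[-.044,0,.05]),grip=hoop(best.x)).items(): print(k,np.round(v,4))
E
python3 m1.py
```

```text
scene [401.28205128 275.72115385] 39 [415.66685268 335.08649554] 112
side [418.64098837 312.8997093 ] 43 [348.84191176 204.08088235] 85
scene corners z=.02 [[0.398, -0.096, 0.02], [0.439, 0.068, 0.02]] stripe [[ 0.493 -0.061  0.034]] peg [[0.446 0.005 0.05 ]]
side corners z=.02 [[0.427, 0.067, 0.02], [0.382, -0.086, 0.02], [0.576, 0.034, 0.02]] stripe [[ 0.492 -0.06   0.034]] peg [[0.443 0.004 0.05 ]]
9.438688024056667 [ 0.4907 -0.0348 -0.2528 -0.0215 -0.676   2.3541]
[-0.1 -0.9 -0.  -0.  -0.4  0.8 -0.3  0.4  0.4  2.1 -0.3 -0.8 -1.  -1.3
 -0.8 -1.7 -0.9 -0.2 -0.5 -1.7 -2.2 -2.7]
origin [ 0.4907 -0.0348  0.    ]
peg [0.4435 0.0059 0.05  ]
grip [ 0.6285 -0.0704  0.1591]
```

Emit:
move_arm --pt "0.4 0.5 -0.525 -0.2 0 0 0" --pt "0.4 0.5 -0.525 -0.2 0 0 0" --pt "0.4 0.5 -0.525 -0.2 0 0 0" --pt "0.4 0.5 -0.525 -0.2 0 0 0" --pt "0.4 0.5 -0.525 -0.2 0 0 0" --pt "0.4 0.5 -0.525 -0.2 0 0 0" --pt "0.4 0.5 -0.525 -0.2 0 0 0" --pt "0.4 0.5 -0.525 -0.2 0 0 0" --pt "0.4 0.5 -0.525 -0.1 0 0 0" --pt "0.4 0.5 -0.525 -0.1 0 0 0" --pt "0.4 0.5 -0.525 -0.1 0 0 0" --pt "0.4 0.5 -0.525 0 0 0 0" --pt "0.4 0.5 -0.525 0 0 0 0" --pt "0.4 0.5 -0.525 0 0 0 0" --pt "0.4 0.5 -0.525 0 0 0 0" --pt "0.4 0.5 -0.525 0 0 0 0" --pt "0.4 0 0 0 0 0 0.123" --pt "0.4 0 0 0 0 0 0.123" --pt "0.4 0 0 0 0 0 0.123" --pt "0.4 0 0 0 0 0 0.123"

```text
time_s: 2.9
ee_pos: [0.4194, -0.0316, 0.3005]
eef_rot: [-3.142, -0.0, -0.258]
force: [-1.1, -0.7, -0.8]
grip_width: 0.0374
grip_force: 0.0
```

```bash
cat >> fit.py <<'E'
from scipy.spatial.transform import Rotation as R
def tool():
    o=ctrl.get_obs(); T=np.eye(4); T[:3,:3]=R.from_euler('xyz',o['eef_rot']).as_matrix(); T[:3,3]=o['ee_pos']; return T,o
def wpose(c,T): return T@np.array(c['tool_from_camera'])
def wproj(c,Tc,P):
    Ti=np.linalg.inv(Tc); p=Ti[:3,:3]@P+Ti[:3,3]; r=np.hypot(p[0],p[1]); t=np.arctan2(r,p[2]); K=np.array(c['K'])
    return np.array([K[0,2]+K[0,0]*t*p[0]/r,K[1,2]+K[1,1]*t*p[1]/r])
def delta(target,yaw=None):
    T,o=tool(); d=T[:3,:3].T@(np.array(target)-T[:3,3])/.05
    print('now',np.round(T[:3,3],4),'rpy',np.round(o['eef_rot'],3),'F',np.round(o['force'],1),'t',round(o['time_s'],2),'w',round(o['grip_width'],4),'-> tool shift units',np.round(d,2))
E
python3 - <<'E'
from fit import *
p=[.4907,-.0348,-.2528,-.0215,-.676,2.354]
delta(W(p,[-.06,0,.3])); T,_=tool(); c=ctrl.camera('wrist'); print(np.round(c['tool_from_camera'],3),c['K'])
im=c['color'].copy(); Tc=wpose(c,T)
for P in [lidpt(p,[-.044,0,.05]),hoop(p),lidpt(p,[.046,0,.036])]+[W(p,[x,y,.02]) for x in(-.084,.084) for y in(-.084,.084)]:
    u=wproj(c,Tc,P); print(np.round(u)); cv2.circle(im,tuple(int(v) for v in u),3,(0,255,0),1)
np.savez('w1.npz',color=c['color'],T=T,Tc=Tc,K=c['K'])
cv2.imwrite('pics/w1.png',cv2.resize(im,(800,600),interpolation=2))
E
```

```text
now [ 0.4194 -0.0316  0.3005] rpy [-3.142 -0.    -0.258] F [-1.1 -0.7 -0.8] t 2.9 w 0.0374 -> tool shift units [ 0.2  -0.29  0.01]
[[-0.001 -0.969 -0.249  0.073]
 [ 1.    -0.    -0.002  0.   ]
 [ 0.002 -0.249  0.969 -0.18 ]
 [ 0.     0.     0.     1.   ]] [[297.31863964   0.         261.41947131]
 [  0.         297.31863964 188.30986142]
 [  0.           0.           1.        ]]
[233. 155.]
[247.  -7.]
[271. 106.]
[306. 169.]
[200. 170.]
[307.  63.]
[198.  64.]
```

View pics/w1.png

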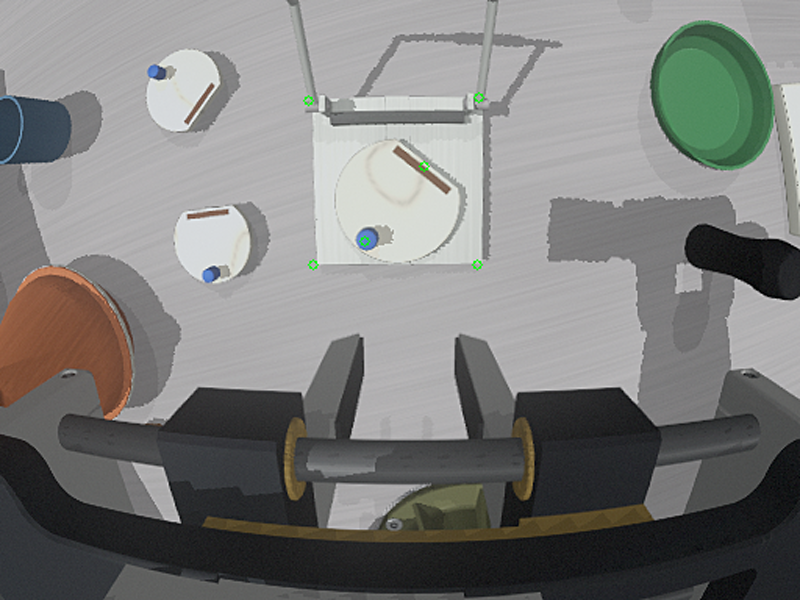

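The wrist view agrees: peg at (367,238), stripe mid-point at (422,170), plate edges at x≈316 and 489 and the bar at y≈117. The stand fit looks a few mm off sideways, so I'll zoom in.

```bash
python3 - <<'E'
import numpy as np,cv2
d=np.load('w1.npz'); im=d['color'][45:185,185:325]
cv2.imwrite('pics/w1c.png',cv2.resize(im,(600,600)[:2] if 0 else (560,560),interpolation=cv2.INTER_CUBIC))
E
```

```text
(no output)
```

View pics/w1c.png

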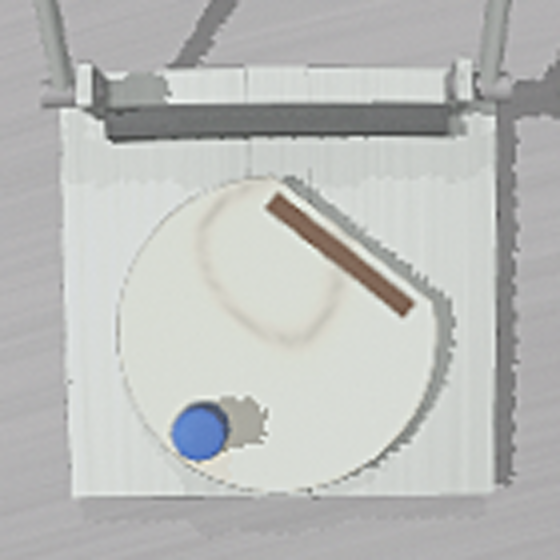

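```bash
cat > m2.py <<'E'
from fit import *
d=np.load('w1.npz'); c={'K':d['K']}; Tc=d['Tc']
q=lambda x,y: np.array([x,y])/4+[185,45]-.375
def res(p):
    f=lambda P,u,w=1:list((wproj(c,Tc,P)-q(*u))*w)
    e=f(W(p,[-.084,.084,.02]),(72,495))+f(W(p,[-.084,-.084,.02]),(496,493))
    e+=f(W(p,[.046,.064,.02]),(107,140),.5)+f(W(p,[.046,-.064,.02]),(448,135),.5)
    e+=f(lidpt(p,[0,0,.035]),(278,333))+f(lidpt(p,[-.044,0,.061]),(200,430))
    e+=f(lidpt(p,[.042,0,.036]),(340,255),.5)
    return np.array(e)
r=least_squares(res,[.49,-.035,-.25,-.02,-.676]); print(np.round(r.x,4),np.round(res(r.x),1))
p=list(r.x)+[2.35]
for k,v in dict(peg=lidpt(p,[-.044,0,.05])).items(): print(k,v)
for n,b,rr in (('scene',[401.28,275.72],[415.67,335.09]),('side',[418.64,312.9],[348.84,204.08])):
    C=ctrl.camera(n); print(n,proj(C,lidpt(p,[-.044,0,.05]))-np.array(b)/1.5625)
    for h in(2.2,2.25,2.3,2.35): print(h,proj(C,hoop(p[:5]+[h]))-np.array(rr)/1.5625)
E
python3 m2.py
```

```text
[ 0.4942 -0.0392 -0.2492 -0.0223 -0.6956] [-0.1 -1.  -0.5 -1.6  0.6  2.5 -0.4  2.5  0.2 -0.  -0.3  0.6  1.3 -1.1]
peg [0.44679119 0.00194814 0.05      ]
scene [[-0.73279309  0.44146886]]
2.2 [[-2.36268109 -6.19628321]]
2.25 [[-1.78235932 -3.63456469]]
2.3 [[-1.22165993 -1.06931815]]
2.35 [[-0.68245011  1.49093406]]
side [[-0.68105202 -0.91438624]]
2.2 [[ 4.0614984  -0.07420683]]
2.25 [[2.71784157 0.18846199]]
2.3 [[1.43641534 0.56314683]]
2.35 [[0.21971002 1.04697845]]
```

```bash
python3 - <<'E'
from fit import *
delta([.4465,.0025,.048])
E
```

```text
now [ 0.4194 -0.0317  0.3005] rpy [-3.142 -0.    -0.251] F [ 0.6  0.5 -0.2] t 3.05 w 0.0376 -> tool shift units [ 0.36 -0.8   5.05]
```

Emit:
move_arm --pt "0.4 0.18 -0.4 0 0 0 0" --pt "0.4 0.18 -0.4 0 0 0 0" --pt "0.4 0 0 0.6 0 0 0" --pt "0.4 0 0 0.6 0 0 0" --pt "0.4 0 0 0.6 0 0 0" --pt "0.4 0 0 0.6 0 0 0" --pt "0.4 0 0 0.6 0 0 0" --pt "0.4 0 0 0.6 0 0 0" --pt "0.4 0 0 0.6 0 0 0" --pt "0.4 0 0 0.4 0 0 0" --pt "0.4 0 0 0.25 0 0 0" --pt "0.4 0 0 0.2 0 0 0" --pt "0.4 0 0 0 0 0 0" --pt "0.25 0 0 0 0 0 0" --pt "0.25 0 0 0 0 0 0" --pt "0.25 0 0 0 0 0 0" --force 4

```text
time_s: 4.65
ee_pos: [0.4472, 0.0025, 0.0486]
eef_rot: [-3.141, -0.001, -0.253]
force: [-0.2, 0.1, -0.4]
grip_width: 0.0234
grip_force: 0.0
```

```bash
python3 - <<'E'
from fit import *
p=[.4942,-.0392,-.2492,-.0223,-.69]
delta(W(p,[-.066,0,.048])); T,_=tool(); c=ctrl.camera('wrist')
cv2.imwrite('pics/w2.png',cv2.resize(c['color'],(800,600)))
E
```

```text
now [0.4472 0.0025 0.0486] rpy [-3.141e+00 -1.000e-03 -2.530e-01] F [-0.2  0.1 -0.4] t 4.65 w 0.0234 -> tool shift units [-0.2   0.58  0.01]
```

View pics/w2.png

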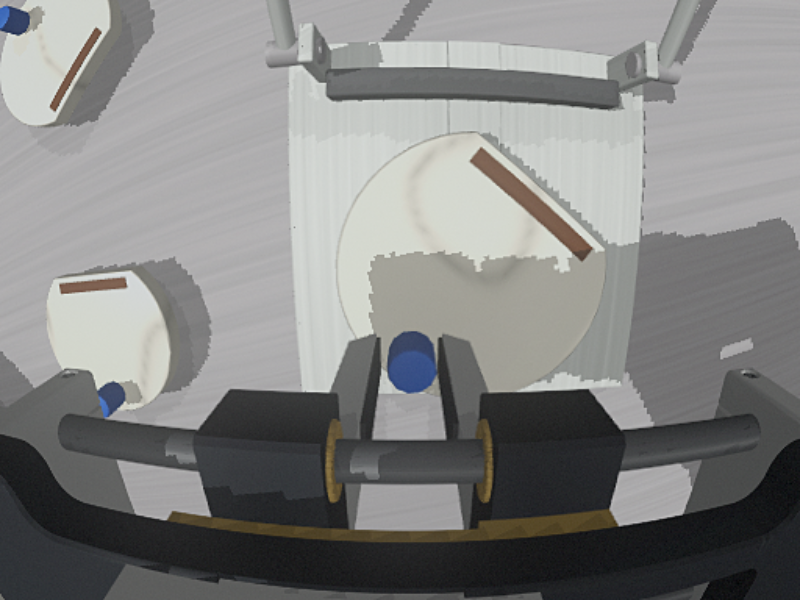

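The peg sits between the fingers at (411,362). Now I'll turn the lid by dragging the caged peg.

Emit:
move_arm --pt "0.25 -0.05 0.075 0 0 0 0" --pt "0.25 -0.045 0.075 0 0 0 0" --pt "0.25 -0.035 0.075 0 0 0 0" --pt "0.25 -0.03 0.075 0 0 0 0" --pt "0.25 -0.02 0.075 0 0 0 0" --pt "0.25 -0.01 0.075 0 0 0 0" --pt "0.25 -0.01 0.075 0 0 0 0" --pt "0.25 0 0.07 0 0 0 0" --pt "0.25 0 0.025 0 0 0 0" --pt "0.25 0 0 0 0 0 0" --pt "0.25 0 0 0 0 0 0"

```text
time_s: 5.8
ee_pos: [0.4296, -0.0251, 0.048]
eef_rot: [3.141, -0.001, -0.253]
force: [0.5, 0.1, 0.4]
grip_width: 0.0235
grip_force: 0.0
```

```bash
python3 - <<'E'
from fit import *
p=[.4942,-.0392,-.2492,-.0223,-.69]
delta(W(p,[-.066,0,.048])); T,_=tool(); c=ctrl.camera('wrist')
cv2.imwrite('pics/w3.png',cv2.resize(c['color'],(800,600)))
E
```

```text
now [ 0.4296 -0.0251  0.048 ] rpy [ 3.141e+00 -1.000e-03 -2.530e-01] F [0.5 0.1 0.4] t 5.8 w 0.0235 -> tool shift units [ 0.   -0.05  0.  ]
```

View pics/w3.png

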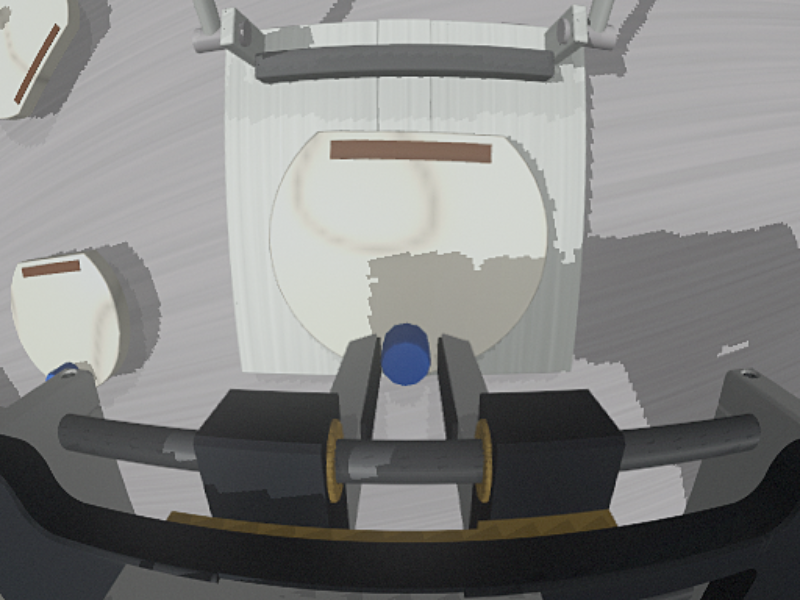

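The lid is turned: the stripe runs (330,150) to (491,153), parallel to the bar within about 1°. I'll retreat, close the fingers and push at the near rim.

Emit:
move_arm --pt "0.3 0 -0.04 0 0 0 0" --pt "0.3 -0.25 0 0 0 0 0" --pt "0.3 -0.25 0 0 0 0 0" --pt "0.3 -0.22 0 0 0 0 0" --pt "0 0 0 0 0 0 0" --pt "0 0 0 0 0 0 0" --pt "0 0 0 0 0 0 0" --pt "0 0 0 0.2 0 0 0" --pt "0 0 0 0.22 0 0 0" --pt "0 0 0 0 0 0 0"

```text
time_s: 6.85
ee_pos: [0.3941, -0.0139, 0.0252]
eef_rot: [3.141, 0.003, -0.253]
force: [-0.6, 0.1, 0.3]
grip_width: 0.0006
grip_force: 0.0
```

```bash
python3 - <<'E'
from fit import *
p=[.4942,-.0392,-.2492,-.0223,-.69]
delta(W(p,[-.068,0,.027]))
E
```

```text
now [ 0.3941 -0.0139  0.0252] rpy [ 3.141e+00  3.000e-03 -2.530e-01] F [-0.6  0.1  0.3] t 6.85 w 0.0006 -> tool shift units [ 0.7  -0.01 -0.04]
```

Emit:
move_arm --pt "0 0.12 0 -0.04 0 0 0" --pt "0 0.1 0 0 0 0 0" --pt "0 0.1 0 0 0 0 0" --pt "0 0.08 0 0 0 0 0" --pt "0 0.06 0 0 0 0 0" --pt "0 0.06 0 0 0 0 0" --pt "0 0.05 0 0 0 0 0" --pt "0 0.05 0 0 0 0 0" --pt "0 0.04 0 0 0 0 0" --pt "0 0 0 0 0 0 0"

```text
time_s: 7.85
ee_pos: [0.4273, -0.0224, 0.029]
eef_rot: [-3.142, -0.0, -0.253]
force: [0.1, -0.3, 0.3]
grip_width: 0.0006
grip_force: 0.0
```

Emit:
move_arm --pt "0 0.02 0 0 0 0 0" --pt "0 0.02 0 0 0 0 0" --pt "0 0.02 0 0 0 0 0" --pt "0 0 0 0 0 0 0"

```text
time_s: 8.25
ee_pos: [0.43, -0.0231, 0.0289]
eef_rot: [-3.142, -0.0, -0.253]
force: [-0.1, -0.6, 0.5]
grip_width: 0.0005
grip_force: 0.4
```

Emit:
move_arm --pt "0 0.02 0 0 0 0 0" --pt "0 0.02 0 0 0 0 0" --pt "0 0 0 0 0 0 0"

```text
time_s: 8.55
ee_pos: [0.4317, -0.0235, 0.0289]
eef_rot: [3.142, 0.0, -0.253]
force: [-1.8, 0.1, 1.2]
grip_width: 0.0006
grip_force: 1.2
```

Emit:
move_arm --pt "0 0.02 0 0 0 0 0" --pt "0 0.02 0 0 0 0 0" --pt "0 0 0 0 0 0 0"

```text
time_s: 8.85
ee_pos: [0.4322, -0.0238, 0.0284]
eef_rot: [3.141, 0.004, -0.253]
force: [-11.0, 1.7, 3.9]
grip_width: 0.0005
grip_force: 5.6
```

```bash
python3 - <<'E'
from fit import *
p=[.4942,-.0392,-.2492,-.0223,-.69]
delta(W(p,[-.068,0,.027])); T,_=tool(); c=ctrl.camera('wrist')
cv2.imwrite('pics/w4.png',cv2.resize(c['color'],(800,600)))
E
```

```text
now [ 0.4322 -0.0238  0.0284] rpy [ 3.141  0.004 -0.253] F [-11.    1.7   3.9] t 8.85 w 0.0005 -> tool shift units [-0.08 -0.01  0.03]
```

View pics/w4.png

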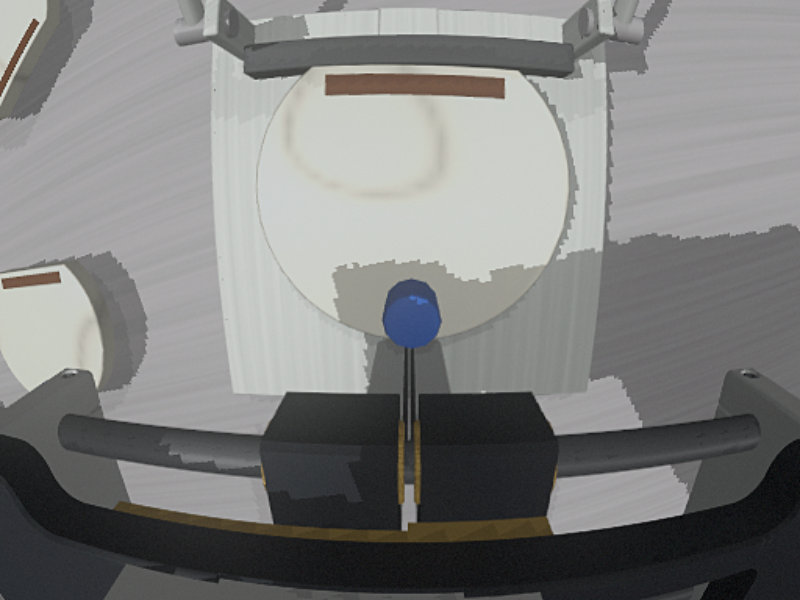

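The lid is home at 11 N, with the stripe (325,85) to (504,88) along the bar. I'll check squareness numerically and plan the trip behind the hoop.

```bash
cat >> fit.py <<'E'
def wray(c,Tc,uv,z):
    K=np.array(c['K']); d=(np.array(uv)-[K[0,2],K[1,2]])/K[0,0]; t=np.hypot(*d); v=np.r_[d/t*np.sin(t),np.cos(t)]
    r=Tc[:3,:3]@v; o=Tc[:3,3]; return o+r*(z-o[2])/r[2]
def toS(p,P):
    c,s=np.cos(p[2]),np.sin(p[2]); x,y=P[0]-p[0],P[1]-p[1]; return np.array([c*x+s*y,-s*x+c*y,P[2]])
P0=[.4942,-.0392,-.2492,-.0223,-.69,2.33]
E
python3 - <<'E'
from fit import *
T,_=tool(); c=ctrl.camera('wrist'); Tc=wpose(c,T)
h=cv2.cvtColor(c['color'],cv2.COLOR_BGR2HSV)
m=cv2.inRange(h,(0,60,40),(20,255,200)); m[:30]=0;m[75:]=0;m[:,:190]=0;m[:,340:]=0
y,x=np.nonzero(m); Q=np.array([toS(P0,wray(c,Tc,(a,b),.036)) for a,b in zip(x,y)])
print(len(x),'stripe slope',np.polyfit(Q[:,1],Q[:,0],1),Q.min(0),Q.max(0))
for uv in((246,77),(571,77),(246,44),(571,44)):
    print('bar',np.round(toS(P0,wray(c,Tc,np.array(uv)*.64,.02 if uv[1]>70 else .034)),4))
print('peg',np.round(toS(P0,wray(c,Tc,np.array((411,320))*.64,.06)),4))
for n,rr in(('scene',(416/1.5625,335/1.5625)),('side',(349/1.5625,204/1.5625))):
    C=ctrl.camera(n); b,k=blob(C,(0,150,60),(8,255,255),rr,22); print(n,k,[ (hh,np.round(proj(C,hoop(P0[:5]+[hh]))[0]-b,1)) for hh in(2.3,2.35)])
delta(W(P0,[-.085,0,.028]))
E
```

```text
1466 stripe slope [0.02099291 0.04472702] [ 0.04022085 -0.03562121  0.036     ] [0.04897834 0.03032544 0.036     ]
bar [0.0547 0.0672 0.02  ]
bar [ 0.0541 -0.0682  0.02  ]
bar [0.0652 0.0625 0.034 ]
bar [ 0.0646 -0.0637  0.034 ]
peg [-0.0376 -0.001   0.06  ]
scene 114 [(2.3, array([-1.1, -1.1])), (2.35, array([-0.5,  1.4]))]
side 85 [(2.3, array([1.1, 0.6])), (2.35, array([-0.1,  1.1]))]
now [ 0.4322 -0.0238  0.0284] rpy [ 3.141  0.004 -0.253] F [-10.7   2.2   3.8] t 9.05 w 0.0003 -> tool shift units [-0.42 -0.01  0.01]
```

Emit:
move_arm --pt "0 -0.2 0 0 0 0 0" --pt "0 -0.1 0.2 0 0 0 0" --pt "0 0 0.25 0 0 0 0" --pt "0 0 0.25 0 0 0 0" --pt "0 0.15 0 0 0 0 0" --pt "0 0.1 0 0 0 0 0" --pt "0 0.06 0 0 0 0 0" --pt "0 0.03 0 0 0 0 0" --pt "0 0 0 0 0 0 0"

```text
time_s: 9.95
ee_pos: [0.4271, -0.0582, 0.0288]
eef_rot: [-3.142, 0.0, -0.253]
force: [-1.7, -0.9, -0.2]
grip_width: 0.0006
grip_force: 0.0
```

Emit:
move_arm --pt "0 0.03 0 0 0 0 0" --pt "0 0.03 0 0 0 0 0" --pt "0 0 0 0 0 0 0"

```text
time_s: 10.25
ee_pos: [0.4297, -0.0591, 0.0289]
eef_rot: [3.142, 0.001, -0.253]
force: [-2.5, 0.3, 0.4]
grip_width: 0.0005
grip_force: 0.8
```

Emit:
move_arm --pt "0 0.03 0 0 0 0 0" --pt "0 0.02 0 0 0 0 0" --pt "0 0 0 0 0 0 0"

```text
time_s: 10.55
ee_pos: [0.4311, -0.0596, 0.0286]
eef_rot: [3.141, 0.003, -0.253]
force: [-7.5, 0.7, 3.9]
grip_width: 0.0007
grip_force: 4.2
```

Emit:
move_arm --pt "0 0.04 0 0 0 0 0" --pt "0 0 0 0 0 0 0"

```text
time_s: 10.75
ee_pos: [0.4318, -0.0599, 0.0283]
eef_rot: [3.141, 0.007, -0.253]
force: [-17.5, 0.7, 8.2]
grip_width: 0.0006
grip_force: 9.4
```

```bash
cat > chk.py <<'E'
from fit import *
def chk():
    T,_=tool(); c=ctrl.camera('wrist'); Tc=wpose(c,T)
    h=cv2.cvtColor(c['color'],cv2.COLOR_BGR2HSV)
    ctr=wproj(c,Tc,W(P0,[.044,0,.036]))
    m=cv2.inRange(h,(0,60,40),(20,255,200)); n,l,st,ce=cv2.connectedComponentsWithStats(m)
    i=min((i for i in range(1,n) if st[i,4]>200),key=lambda i:np.hypot(*(ce[i]-ctr)))
    y,x=np.nonzero(l==i); Q=np.array([toS(P0,wray(c,Tc,(a,b),.036)) for a,b in zip(x,y)])
    print(len(x),'stripe slope',np.polyfit(Q[:,1],Q[:,0],1),np.round(Q.min(0),4),np.round(Q.max(0),4))
    return c
if __name__=='__main__':
    chk(); delta(W(P0,[-.085,0,.028]))
E
python3 chk.py
```

```text
1419 stripe slope [0.00401316 0.04531626] [ 0.0413 -0.0341  0.036 ] [0.0493 0.0316 0.036 ]
now [ 0.4318 -0.0599  0.0283] rpy [ 3.141  0.006 -0.253] F [-16.    1.3  10.1] t 10.8 w 0.0004 -> tool shift units [-0.59 -0.71  0.01]
```

Emit:
move_arm --pt "0 -0.2 0 0 0 0 0" --pt "0 -0.2 0 0 0 0 0" --pt "0 0 0 -0.6 0 0 0" --pt "0 0 0 -0.8 0 0 0" --pt "0 0 0 -0.8 0 0 0" --pt "0 0 -0.1 -0.8 0 0 0" --pt "0 0 -0.1 -0.8 0 0 0" --pt "0 0 -0.1 -0.6 0 0 0" --pt "0 0.6 -0.1 -0.04 0 0 0" --pt "0 0.6 -0.1 0 0 0 0" --pt "0 0.6 -0.1 0 0 0 0" --pt "0 0.6 -0.1 0 0 0 0" --pt "0 0.6 0 0 0 0 0" --pt "0 0.6 0 0 0 0 0" --pt "0 0.6 0 0 0 0 0" --pt "0 0.5 0 0 0 0 0" --pt "0 0.4 0 0 0 0 0" --pt "0 0 0 0 0 0 0"

```text
time_s: 12.6
ee_pos: [0.6714, -0.0857, 0.2497]
eef_rot: [-3.142, 0.001, -0.253]
force: [0.8, -0.2, -0.6]
grip_width: 0.0004
grip_force: 0.0
```

```bash
python3 - <<'E'
from chk import *
T,_=tool(); c=chk(); print(toS(P0,T[:3,3])); delta(W(P0,[.178,0,.145]))
cv2.imwrite('pics/w5.png',cv2.resize(c['color'],(800,600)))
E
```

```text
245 stripe slope [-0.05336007 -0.12443014] [-0.1368 -0.0662  0.036 ] [-0.1045  0.0642  0.036 ]
[ 0.183214   -0.00130693  0.24968436]
now [ 0.6705 -0.0853  0.25  ] rpy [-3.142e+00  1.000e-03 -2.530e-01] F [-0.2  0.8 -0.5] t 12.65 w 0.0005 -> tool shift units [-0.08 -0.02  2.1 ]
```

View pics/w5.png

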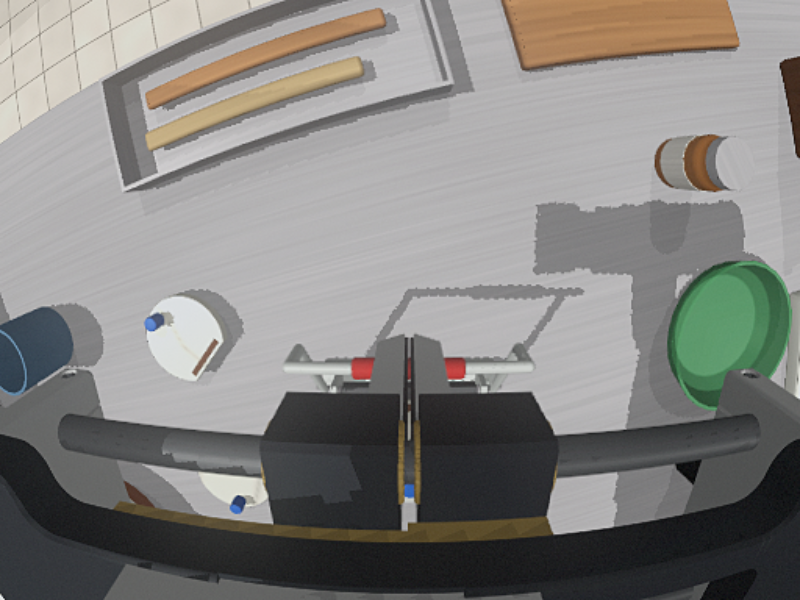

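```bash
python3 - <<'E'
from fit import *
T,_=tool(); c=ctrl.camera('wrist'); Tc=wpose(c,T)
for h in(2.2,2.25,2.3,2.35): print(h,wproj(c,Tc,hoop(P0[:5]+[h]))/.64, toS(P0,hoop(P0[:5]+[h])))
E
```

```text
2.2 [407.81201609 393.93262975] [ 1.24696478e-01 -6.93889390e-18  1.70122444e-01]
2.25 [407.77941635 383.14206908] [1.30621744e-01 6.93889390e-18 1.66838804e-01]
2.3 [407.7502887  372.44238896] [0.13637549 0.         0.16326313]
2.35 [407.72478458 361.90738458] [ 1.41943338e-01 -6.93889390e-18  1.59404354e-01]
```

Emit:
move_arm --pt "0 0 0 0.5 0 0 0" --pt "0 0 0 0.5 0 0 0" --pt "0 0 0 0.5 0 0 0" --pt "0 0 0 0.5 0 0 0" --pt "0 0 0 0.2 0 0 0" --pt "0 -0.2 0 0 0 0 0" --pt "0 -0.2 0 0 0 0 0" --pt "0 -0.15 0 0 0 0 0" --pt "0 -0.12 0 0 0 0 0" --pt "0 -0.12 0 0 0 0 0" --pt "0 -0.12 0 0 0 0 0" --pt "0 -0.12 0 0 0 0 0" --pt "0 0 0 0 0 0 0"

```text
time_s: 14.0
ee_pos: [0.6197, -0.0721, 0.1407]
eef_rot: [3.142, 0.001, -0.253]
force: [0.2, 0.2, -1.0]
grip_width: 0.0005
grip_force: 0.0
```

Emit:
move_arm --pt "0 -0.12 0 0 0 0 0" --pt "0 -0.12 0 0 0 0 0" --pt "0 -0.12 0 0 0 0 0" --pt "0 -0.12 0 0 0 0 0" --pt "0 -0.12 0 0 0 0 0" --pt "0 -0.12 0 0 0 0 0"

```text
time_s: 14.6
ee_pos: [0.5852, -0.0632, 0.1409]
eef_rot: [3.142, 0.0, -0.253]
force: [2.0, 0.1, 1.5]
grip_width: 0.0004
grip_force: 1.0
```

```bash
cat > hp.py <<'E'
from fit import *
T,o=tool(); print('tool S',np.round(toS(P0,T[:3,3]),4),'F',np.round(o['force'],1))
for n in('scene','side'):
    C=ctrl.camera(n); h=cv2.cvtColor(C['color'],cv2.COLOR_BGR2HSV); m=cv2.inRange(h,(0,150,60),(6,255,255))
    y,x=np.nonzero(m); uv=np.c_[x,y]
    best=min(((lambda q:(np.hypot(*(uv-q).T)<9).sum())(proj(C,hoop(P0[:5]+[a]))[0])*-1,a) for a in np.arange(0,2.4,.02))
    q=proj(C,hoop(P0[:5]+[best[1]]))[0]; k=np.hypot(*(uv-q).T)<22
    b=uv[k].mean(0); a=min(np.arange(0,2.4,.01),key=lambda a:np.hypot(*(proj(C,hoop(P0[:5]+[a]))[0]-b)))
    print(n,k.sum(),'hoop',round(a,2),'err px',np.round(proj(C,hoop(P0[:5]+[a]))[0]-b,1),'S',np.round(toS(P0,hoop(P0[:5]+[a])),3))
    ims=C['color']
E
python3 hp.py
```

```text
tool S [ 0.0941 -0.0009  0.1409] F [2.  0.1 1.5]
scene 0 hoop 0.0 err px [nan nan] S [-0.072 -0.     0.03 ]
side 74 hoop 1.82 err px [ 0.2 -0.2] S [0.076 0.    0.185]hp.py:8: RuntimeWarning: Mean of empty slice.
  b=uv[k].mean(0); a=min(np.arange(0,2.4,.01),key=lambda a:np.hypot(*(proj(C,hoop(P0[:5]+[a]))[0]-b)))
  ret = um.true_divide(
```

Emit:
move_arm --pt "0 -0.12 0 0 0 0 0" --pt "0 -0.12 0 0 0 0 0" --pt "0 -0.12 0 0 0 0 0" --pt "0 -0.12 0 0 0 0 0" --pt "0 -0.12 0 0 0 0 0" --pt "0 -0.12 0 0 0 0 0" --pt "0 -0.12 0 0 0 0 0" --pt "0 -0.12 0 0.03 0 0 0" --pt "0 -0.12 0 0.03 0 0 0" --pt "0 -0.12 0 0.05 0 0 0" --pt "0 -0.12 0 0.05 0 0 0" --pt "0 -0.1 0 0.05 0 0 0" --pt "0 -0.1 0 0.05 0 0 0" --pt "0 -0.1 0 0.05 0 0 0" --pt "0 -0.1 0 0.05 0 0 0" --pt "0 -0.1 0 0.05 0 0 0" --pt "0 -0.1 0 0.05 0 0 0" --pt "0 0 0 0 0 0 0"

```text
time_s: 16.5
ee_pos: [0.4921, -0.0391, 0.1176]
eef_rot: [3.142, 0.001, -0.253]
force: [-1.0, 1.3, -1.4]
grip_width: 0.0005
grip_force: 0.0
```

```bash
python3 hp.py 2>/dev/null
```

```text
tool S [-0.0021 -0.0005  0.1176] F [-1.   1.3 -1.4]
scene 24 hoop 0.31 err px [3.5 0.2] S [-0.072 -0.     0.072]
side 66 hoop 1.05 err px [ 0.5 -0.6] S [-0.022  0.     0.156]
```

Emit:
move_arm --pt "0 0.2 0 0 0 0 0" --pt "0 0 0 -0.5 0 0 0" --pt "0 0 0 -0.5 0 0 0" --pt "0 0 0 -0.5 0 0 0" --pt "0 -0.3 0 -0.05 0 0 0" --pt "0 -0.35 0 0 0 0 0" --pt "0 0 0 0.2 0 0 0" --pt "0 0 0 0.2 0 0 0" --pt "0 0 0 0 0 0 0"

```text
time_s: 17.5
ee_pos: [0.471, -0.0338, 0.1735]
eef_rot: [3.141, 0.003, -0.253]
force: [-0.4, 0.3, -0.3]
grip_width: 0.0006
grip_force: 0.0
```

```bash
python3 hp.py 2>/dev/null; python3 - <<'E'
from fit import *
for a in np.arange(1.05,-.01,-.105): print(round(a,2),np.round(toS(P0,hoop(P0[:5]+[a]))+[0,0,.007],4))
E
```

```text
tool S [-0.0238 -0.0005  0.1735] F [-0.4  0.3 -0.3]
scene 85 hoop 1.16 err px [0. 0.] S [-0.01   0.     0.165]
side 67 hoop 1.05 err px [ 1.1 -0.9] S [-0.022  0.     0.156]
1.05 [-0.022   0.      0.1633]
0.94 [-0.0327 -0.      0.1539]
0.84 [-0.0423  0.      0.1434]
0.74 [-0.0508  0.      0.132 ]
0.63 [-0.0581 -0.      0.1198]
0.53 [-0.064  -0.      0.1069]
0.42 [-0.0685  0.      0.0934]
0.32 [-0.0716 -0.      0.0795]
0.21 [-0.0732  0.      0.0654]
0.11 [-0.0734  0.      0.0512]
0.0 [-0.072 -0.     0.037]
```

Emit:
move_arm --pt "0 0 0 0.2 0 0 0" --pt "0 -0.1 0 0.1 0 0 0" --pt "0 -0.11 0 0.1 0 0 0" --pt "0 -0.09 0 0.1 0 0 0" --pt "0 -0.1 0 0.11 0 0 0" --pt "0 -0.08 0 0.11 0 0 0" --pt "0 -0.09 0 0.12 0 0 0" --pt "0 -0.07 0 0.12 0 0 0" --pt "0 -0.07 0 0.12 0 0 0" --pt "0 -0.06 0 0.13 0 0 0" --pt "0 -0.06 0 0.13 0 0 0"

```text
time_s: 18.7
ee_pos: [0.4307, -0.0232, 0.1079]
eef_rot: [-3.142, -0.0, -0.253]
force: [-1.0, 0.8, -0.2]
grip_width: 0.0003
grip_force: 0.6
```

```bash
python3 hp.py 2>/dev/null
```

```text
tool S [-0.0655 -0.0002  0.1079] F [-1.   0.8 -0.2]
scene 66 hoop 0.42 err px [-1.7 -0.3] S [-0.069  0.     0.086]
side 26 hoop 0.51 err px [ 5.9 -1.7] S [-0.065 -0.     0.098]
```

Emit:
move_arm --pt "0 -0.04 0 0.13 0 0 0" --pt "0 -0.04 0 0.14 0 0 0" --pt "0 -0.03 0 0.14 0 0 0" --pt "0 -0.03 0 0.14 0 0 0" --pt "0 -0.02 0 0.14 0 0 0" --pt "0 -0.01 0 0.14 0 0 0" --pt "0 0 0 0.14 0 0 0" --pt "0 0 0 0.14 0 0 0" --pt "0 0 0 0.12 0 0 0"

```text
time_s: 19.7
ee_pos: [0.4226, -0.0212, 0.0463]
eef_rot: [-3.142, 0.0, -0.253]
force: [-0.3, 0.1, 0.6]
grip_width: 0.0007
grip_force: 0.3
```

```bash
python3 hp.py 2>/dev/null; python3 chk.py
```

```text
tool S [-0.0738 -0.0002  0.0463] F [-0.3  0.1  0.6]
scene 58 hoop 0.0 err px [-0.6  0.1] S [-0.072 -0.     0.03 ]
side 31 hoop 0.0 err px [ 5.5 -0.1] S [-0.072 -0.     0.03 ]
1146 stripe slope [0.00268042 0.04529987] [ 0.0415 -0.034   0.036 ] [0.0492 0.0318 0.036 ]
now [ 0.4225 -0.0212  0.0466] rpy [ 3.142e+00  1.000e-03 -2.530e-01] F [ 0.7 -0.4  1. ] t 19.85 w 0.0006 -> tool shift units [-0.22 -0.    0.37]
```

Lid still flush. I'll press the last bit down until force shows.

Emit:
move_arm --pt "0 0.01 0 0.05 0 0 0" --pt "0 0.01 0 0.05 0 0 0" --pt "0 0 0 0.05 0 0 0" --pt "0 0 0 0 0 0 0"

```text
time_s: 20.25
ee_pos: [0.4235, -0.0214, 0.0392]
eef_rot: [-3.142, 0.0, -0.253]
force: [-0.9, 0.2, 0.0]
grip_width: 0.0002
grip_force: 0.0
```

Emit:
move_arm --pt "0 0 0 0.04 0 0 0" --pt "0 0 0 0 0 0 0"

```text
time_s: 20.45
ee_pos: [0.4236, -0.0214, 0.0373]
eef_rot: [3.142, 0.0, -0.253]
force: [0.7, 0.1, 0.4]
grip_width: 0.0005
grip_force: 0.0
```

Emit:
move_arm --pt "0 0 0 0.03 0 0 0" --pt "0 0 0 0.03 0 0 0" --pt "0 0 0 0 0 0 0"

```text
time_s: 20.75
ee_pos: [0.424, -0.0214, 0.0359]
eef_rot: [-3.142, -0.001, -0.253]
force: [-10.9, 1.2, 31.6]
grip_width: 0.0002
grip_force: 15.6
```

```bash
python3 hp.py 2>/dev/null; python3 - <<'E'
from h import *
a=[]
for n,(x,y) in(('scene',(250,185)),('side',(265,190))):
    c=ctrl.camera(n)['color'][y-50:y+50,x-65:x+65]; a.append(cv2.resize(c,(400,308),interpolation=2))
cv2.imwrite('pics/e1.png',np.hstack(a))
E
```

```text
tool S [-0.0724 -0.0001  0.0359] F [-10.9   1.2  31.6]
scene 48 hoop 0.0 err px [-1.  -1.9] S [-0.072 -0.     0.03 ]
side 33 hoop 0.0 err px [ 5.2 -2.3] S [-0.072 -0.     0.03 ]
```

View pics/e1.png

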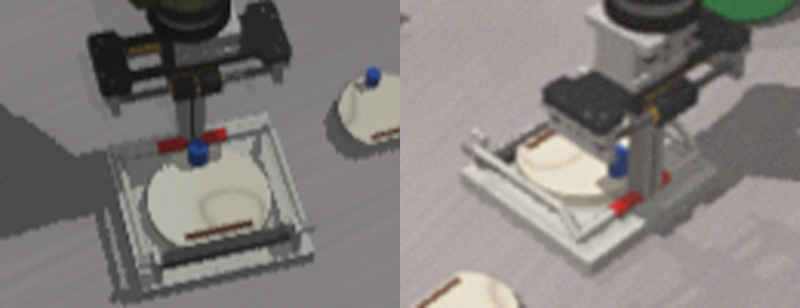

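The hoop is fully down: the red sleeve lies in front of the lid and the contact is firm at z=36 mm. I'll retreat straight up and verify.

Emit:
move_arm --pt "0 0 0 -0.1 0 0 0" --pt "0 0 0 -0.4 0 0 0" --pt "0 0 0 -0.8 0 0 0" --pt "0 0 0 -0.8 0 0 0" --pt "0 0 0 -0.8 0 0 0" --pt "0 0 0 -0.8 0 0 0" --pt "0 0 0 -0.8 0 0 0" --pt "0 -0.5 0 -0.5 0 0 0" --pt "0 -0.5 0 0 0 0 0" --pt "0 0 0 0 0 0 0" --pt "0 0 0 0 0 0 0"

```text
time_s: 22.05
ee_pos: [0.3752, -0.0089, 0.2846]
eef_rot: [-3.142, -0.001, -0.253]
force: [0.7, -0.2, 0.0]
grip_width: 0.0004
grip_force: 0.0
```

```bash
python3 hp.py 2>/dev/null; python3 - <<'E'
from chk import *
c=chk(); delta([0.4,0,.28]); cv2.imwrite('pics/w6.png',cv2.resize(c['color'][20:220,130:400],(800,593),interpolation=2))
E
```

```text
tool S [-0.1228  0.      0.2846] F [ 0.7 -0.2  0. ]
scene 54 hoop 0.0 err px [-0.7 -1.7] S [-0.072 -0.     0.03 ]
side 82 hoop 0.02 err px [1.2 0.3] S [-0.072  0.     0.033]
230 stripe slope [0.00384329 0.04537382] [ 0.0422 -0.0336  0.036 ] [0.0488 0.0306 0.036 ]
now [ 0.3756 -0.009   0.284 ] rpy [ 3.141e+00  1.000e-03 -2.530e-01] F [ 0.9 -0.7 -0.5] t 22.2 w 0.0003 -> tool shift units [ 0.43 -0.3   0.08]
```

View pics/w6.png

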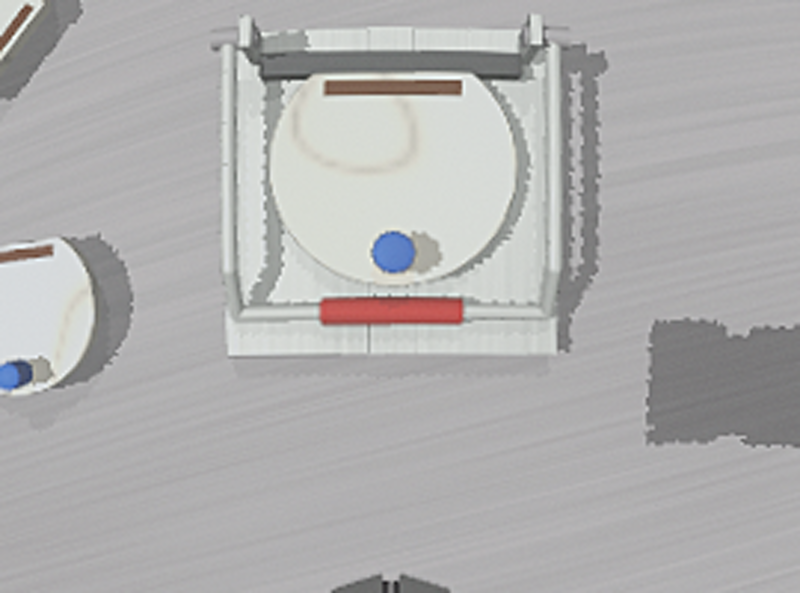

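The flat lies along the bar (stripe at (393,87), bar above it), the sleeve at (391,311) is down in front of the rim, and the arm is clear.

```bash
python3 -c "
from station import ctrl; print(ctrl.hand_in())"
```

```text
the job is handed in; nothing more can be done
None
```

The marble lid is turned and flush against the alignment bar, and the hoop is fully down with its red sleeve in front of the lid; the job is handed in at about 22 s, nothing else was touched, and no verdict was returned.

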